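Load the analyser, click its cover shut and start the run

ROBOT

A 7-joint arm with a two-finger parallel gripper is mounted at the origin on a cart in front of the work surface, level with it; the furniture and walls round the work are solid. World frame = base frame: x ahead of the robot, y to its left, z up, the work surface at z = 0. Lengths are in m, angles in rad, forces in N, time in s.
With the tool pointing down it reaches from about 0.4 to 0.85 m from the base axis. Payload 6.9 kg.
Tool frame: the origin (TCP) lies between the finger pads; the fingertips stand 17 mm ahead of it and the grasp point (between the pads) lies 2 mm behind it; z points along the fingers, y is the line along which they close (so a half turn about z gives the same grasp; the last joint's range is limited). The gripper opens to 85 mm and grips with 20 to 120 N. Pads are 22 mm wide; open, the fingers measure 114 mm over their backs; the gripper's body (76 mm by 85 mm) begins 54 mm behind the grasp point. The pads swing forward as they close: fully open they stand 13 mm farther back than shut.
Start: joints at [0.105, 0.507, -0.238, 1.5, 0.126, 1.149, -0.155], TCP at [0.625, -0, 0.248] pointing down, gripper open.
Joint ranges: [-3.08, 3.08], [-0.24, 2.05], [-1.43, 1.35], [0, 2.5], [-1.52, 4.66], [0.17, 1.96], [-2.89, 2.89]. Speed limits (rad/s): [2.39, 2.39, 3.14, 3.14, 3.14, 3.14, 3.14].

INTERFACE

Orientations are given as a unit quaternion [w, x, y, z].
In Python, from cell import r gives the robot as it stands.
- The arm moves only by the tool apply_moves, never from a script. Its argument "rows" is a list of rows, each a list of 6 numbers: the shift along the tool's x, y, z normalised to -1 to 1, where 1 is 20 cm, then the turn, a rotation vector about the tool's x, y, z normalised to -1 to 1, where 1 is 30 degrees. A call has 1 to 5 rows; each row shifts and turns the commanded pose from where the row before left it, along the tool's axes as they then stand; what a row does not reach is not made up. A row lasts 1/12 s, in which the tool goes at most 41.7 mm and 7.16 degrees, less where a joint would pass 70% of its speed; a pose out of reach is approached as far as the arm can. A call with a number of a shift or a turn outside -1 to 1 is refused whole. A call with a gripper value outside its range is refused whole. "fingers" is the opening, from -1 (shut) to 1 (fully open), set as the call begins (left out, the last holds). The fingers move at their own pace and stop on an object; "grip_force" is the grip in N (left out, the last holds). Time passes only in rows, so rows that do not move let the fingers close. It gives the time, the measured TCP pose, the force, the opening and the grip force at its end, in the units of the state.
- r.get_obs(): the state, without advancing time (a new reading comes with each control period).
- r.get_image(name): name is "scene" or "side" or "wrist"; returns (picture, depth): 400x640x3 uint8, red, green, blue; 400x640 float32, m along the optical axis (not along the pixel's ray), 0 where there is no reading.
- r.camera_info(name): a dict with "intrinsics" (3x3 intrinsics, pixels), "R" (3x3) and "t" (3): a world point X has camera coordinates R X + t; the wrist camera has in their place "tool_from_camera" (4x4, takes a point from camera to tool coordinates, whose origin is the TCP and whose axes are the flange's). Camera axes: x right, y down, z forward; pixel columns grow to the right and rows downward; lengths in m; the calibration is good to about 2 mm. A picture is of the moment at which its call begins: read the wrist's pose just before it. camera_info takes no time and is no camera call.
- r.close_job(): hands the job in; it is judged then, once.
The state is a dict: "clock": time; "joint_positions": joint angles; "joint_vel": joint speeds; "effort": joint torques, N m; "tool_pos": TCP position; "tool_rot": TCP orientation; "force": force on the tool from outside, world axes, zero at the start; "moment": the same for the moment, N m; "opening": opening from 0.0 (shut) to 1.0 (fully open); "finger_force": force on a finger pad.
Only numpy, scipy, OpenCV 4.12 (cv2) and the standard library are available. Lean on these libraries where they do the work, as an engineer would, in place of code of your own. Each camera call takes 0.05 s, during which the arm holds its last target. There are 200 camera calls.

TASK

Run the sample whose cup stands hidden close behind the screw-cap bottle in the middle of the bench: lift that bottle aside, set the cup upright in the round port of the open analyser, and stand the bottle back where it was. Bring the analyser's sprung cover down and press it until its catch snaps over and holds it shut by itself; then push the big round start key all the way down through its click and let it come back up. Do not tip the bottle or the cup over, and leave the other things on the bench where they are.

Things in the scene. Friction and masses are not known exactly. Their poses are not given: they have to be found in the camera images.
- sample_cup: the sample cup to be measured: closed white plastic cup, 40 mm in diameter (39 in its lower half), 22 mm high, 35 g, upright on the bench, 56 to 60 mm (axis to axis) behind the bottle as seen from the robot. Origin: centre of its underside; z is up along its axis
- bottle: screw-cap bottle, 118 mm high, about 0.21 kg; grip it across its 64 mm round body (full width up to 80 mm high; treat the shoulder as 64 mm wide up to 110 mm; cap 35 mm). Stands 4 to 8 mm in front (-x) of the sample cup; the bench up to 130 mm in front of it is free. Origin: centre of its underside. Must end upright within 30 mm of where it started
- analyser: fixed bench instrument, 230 deep (x) x 180 wide (y) mm. Origin: centre of its underside on the bench; x points from its front to its back, y to its left. Console in front, 58 mm high (display 62 mm, left half), then a flat deck 80 mm high from x = -47 mm on. Cover hinge: along y at x = 90 mm, 82 mm high
- port (a point): centre of the floor of the port, a round flat recess 48 mm in diameter, 6 mm deep in the deck (floor 74 mm above the bench), on the analyser's midline; axes as the analyser's. A catch block 17 mm high on the deck fills x = -66 to -43 mm, y within 15 mm of this point: grip the cup across y. The cup must stand on the floor, axis within 6 mm
- cover (a joint): cover angle, rad: 0 shut, 1.65 fully open at its stop (the start). A spring lifts it (1 to 1.5 N at the lip), so it stays down only when caught: in the last 0.1 rad the push on the front edge rises to about 10 N, then a roller snaps over the cover's rib and holds it within 0.01 rad of 0
- cover_hinge (a point): middle of the cover's hinge axis, along the analyser's y, 65 mm behind the port's centre. With the cover at angle a, a point d in front of the axis and h above it when shut lies d cos(a) - h sin(a) in front and d sin(a) + h cos(a) above. The cover is a shell 135 mm long (d), 150 mm wide, its flat outer face at h = 28 mm
- cover_lip (a point): middle of the cover's finger lip (60 wide, 6 mm thick, sticking out 20 mm past the front edge), on the outer face: d = 145, h = 28 mm from the hinge. Open, this face looks backwards, away from the robot: hook closed fingertips behind it, draw it forward and down, then press it from above
- start_key (a joint): travel of the start key, m: 0 up, 0.006 fully down. The push peaks at about 4.5 N near 2 mm, then it snaps through, eases to about 2 N and bottoms at 6 mm; it springs back when released
- start_key_top (a point): centre of the top face of the start key: a round key 26 mm in diameter facing up, in the right half of the console, 70 mm above the bench when up. The three small keys beside it do not move
- spare_cup: another cup like the sample cup, in the open behind and left of the analyser: leave it. Origin: centre of its underside
- beaker: bystander: glass beaker, 65 x 60 mm, 78 mm high. Origin: centre of its underside
- petri_dish: bystander: lidded dish, 96 mm in diameter, 15 mm high. Origin: centre of its underside
- notebook: bystander: log book, 143 x 102 x 12 mm. Origin: centre of its underside
Mind the look-alikes: they are no part of the job. Leave any black or purple look-alike of the sample_cup alone. Leave any blue or red look-alike of the bottle alone.

How it is judged:
By the outcome, as a careful person would: the job done as asked, in the order asked, and still so for the second after the job is handed in, with the robot touching nothing.
It also fails if it takes over 64 s, if anything falls off the work surface, if the arm or the gripper's body presses on something with over 40 N, if the wrist force passes 120 N, or if a joint passes its speed limit or range.

## Working session

There is one attempt and no reset: what is moved stays moved. The work goes in short steps, Python scripts to look and compute and a tool call to move; the robot and the scene stay as the last step left them, time stands still between calls to the robot, and variables do not carry over. Pictures are saved under pics/ and viewed, at most 14 in all, crops included, and the job is handed in when it is done.

Besides the shell and the picture viewer there is one more tool, called after "Request:" as name([rows], argument=value, ...), one row to a line, values as JSON. apply_moves: Moves the arm, as the interface text tells. Its arguments: {"type":"object","properties":{"rows":{"type":"array","items":{"type":"array","items":{"type":"number","minimum":-1,"maximum":1}}},"fingers":{"type":"number"},"grip_force":{"type":"number"}},"required":["rows"]}

```bash
ls; mkdir -p pics; cat > h.py <<'E'
import numpy as np, cv2
from cell import r
def snap(n,f):
    o=r.get_obs(); im,d=r.get_image(n); cv2.imwrite(f'pics/{f}.png',im[:,:,::-1]); np.savez(f'pics/{f}.npz',im=im,d=d,p=o['tool_pos'],q=o['tool_rot']); return im,d
def cloud(n,f):
    z=np.load(f'pics/{f}.npz'); d=z['d']; c=r.camera_info(n); K=np.array(c['intrinsics'])
    v,u=np.mgrid[:d.shape[0],:d.shape[1]]
    P=np.stack([(u-K[0,2])/K[0,0]*d,(v-K[1,2])/K[1,1]*d,d],-1)
    if n=='wrist':
        from scipy.spatial.transform import Rotation as R
        T=np.array(c['tool_from_camera']); q=z['q']; M=R.from_quat([q[1],q[2],q[3],q[0]]).as_matrix()
        X=(P@T[:3,:3].T+T[:3,3])@M.T+z['p']
    else: X=(P-np.array(c['t']))@np.array(c['R'])
    X[d==0]=np.nan
    return X
E
python3 - <<'E'
from h import *
o=r.get_obs(); print(o)
for n in('scene','side','wrist'): snap(n,n+'0')
for n in('scene','side'):
    c=r.camera_info(n); print(n,-np.array(c['R']).T@c['t'])
E
```

```text
pics
{'clock': 0.0, 'joint_positions': array([ 0.10552192,  0.50832543, -0.2375528 ,  1.50117416,  0.12571597,
        1.14886546, -0.15482575]), 'joint_vel': array([-2.22940579e-03,  5.67312054e-05, -1.64057317e-03, -6.31925203e-05,
       -3.41100789e-04, -2.39149698e-04, -6.45405441e-04]), 'effort': array([ 1.19726570e-03, -6.20588279e+01, -2.18696728e+00, -2.49655455e+01,
        1.23123583e-02,  1.21321963e-02,  2.04169703e-05]), 'tool_pos': array([ 6.24518759e-01, -7.96097902e-05,  2.47424049e-01]), 'tool_rot': array([-6.16639791e-04,  7.07104593e-01,  7.07108410e-01, -6.41231188e-04]), 'force': array([ 0.6234388 , -0.34621705,  0.12957538]), 'moment': array([0.01044656, 0.05110228, 0.04097704]), 'finger_force': 0.0, 'opening': 0.999761710260678}
scene [-0.06087211  1.15727761  0.91431027]
side [0.0510959  0.70992298 0.87635365]
```

View pics/scene0.png

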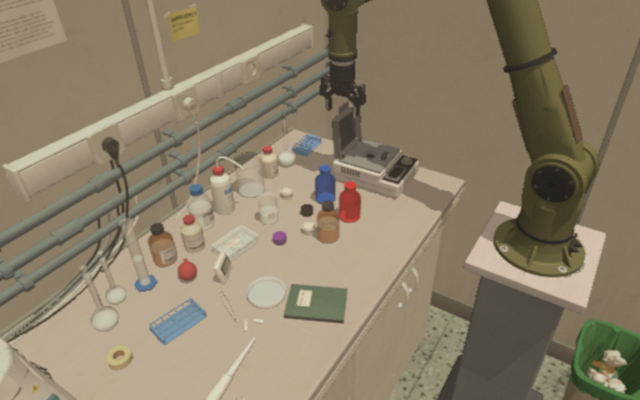

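View pics/side0.png

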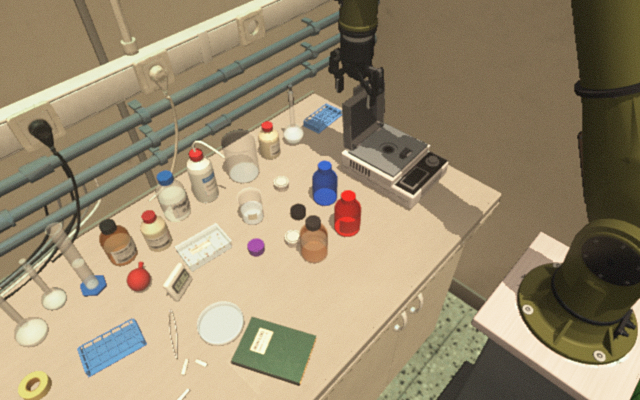

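The bottle to lift is the brown one at side (314,240), with the white sample cup at (292,237) behind it. A red bottle stands at (347,213) and a blue one at (324,183). The open analyser is at (395,160), port about (388,145).

```bash
python3 - <<'E'
from h import *
for n in('side','scene'):
    X=cloud(n,n+'0'); 
    pts=dict(side=dict(capb=(314,224),body=(313,248),cup=(290,236),spare=(281,182),redcap=(348,197),bluecap=(325,166),port=(388,145),key=(432,158),beaker=(250,205),black=(298,211),purple=(257,246),coverlip=(352,90)),scene=dict(cap=(328,208),cup=(307,229),spare=(287,193),key=(401,162)))[n]
    for k,(u,v) in pts.items(): print(n,k,X[v,u].round(4))
    m=(X[...,2]>0.01)&(X[...,0]>.3)&(X[...,0]<1.1)&(abs(X[...,1])<.45)&(X[...,2]<.3)
    # top view map
    H=np.zeros((800,760),np.uint8)
    S=1000
    im=np.load(f'pics/{n}0.npz')['im'];T=np.zeros((700,800,3),np.uint8)
    o=np.argsort(np.where(m,X[...,2],-1).ravel()); Xf=X.reshape(-1,3)[o]; C=im.reshape(-1,3)[o]
    ok=np.isfinite(Xf[:,0])&(Xf[:,2]<.25)
    for p,c in zip(Xf[ok],C[ok]):
        a,b=int((1.0-p[0])*900),int((.45-p[1])*900)
        if 0<=a<540 and 0<=b<760: cv2.circle(T,(b,a),1,c.tolist()[::-1],-1)
    cv2.imwrite(f'pics/top_{n}.png',T[:540,:760])
E
```

```text
side capb [0.503  0.2689 0.1183]
side body [0.4912 0.2864 0.0602]
side cup [0.5747 0.2799 0.0252]
side spare [0.7223 0.1705 0.0259]
side redcap [0.5003 0.1603 0.1204]
side bluecap [0.61   0.1194 0.1192]
side port [ 0.5751 -0.0917  0.0735]
side key [ 0.4584 -0.1276  0.0737]
side beaker [0.7154 0.2827 0.0317]
side black [0.6165 0.2119 0.0259]
side purple [0.6121 0.3513 0.0219]
side coverlip [ 0.9802 -0.4232 -0.098 ]
scene cap [0.4994 0.2798 0.1165]
scene cup [0.5647 0.2893 0.0219]
scene spare [0.7191 0.1731 0.0181]
scene key [ 0.4665 -0.1115  0.0614]
```

View pics/top_side.png

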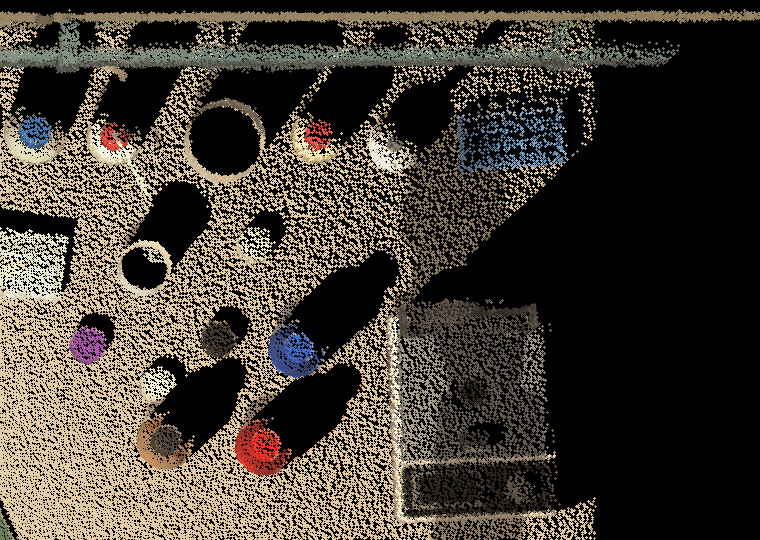

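View pics/wrist0.png

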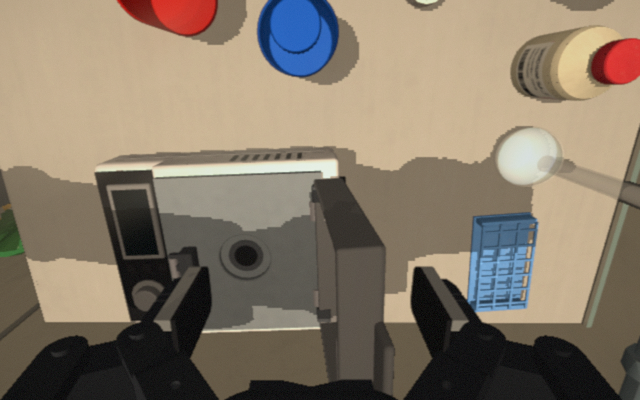

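The wrist picture shows the port at (246,256), catch block near (185,262), start key at (148,293), and the cover edge-on around (340,270). The tool's y lies along world x. Next I'll fit the positions numerically.

```bash
python3 - <<'E'
from h import *
from scipy.optimize import least_squares
def fit(P,c0,R):
    f=lambda c:np.hypot(P[:,0]-c[0],P[:,1]-c[1])-R
    s=least_squares(f,c0,loss='soft_l1',f_scale=.002); return s.x.round(4),len(P),np.abs(f(s.x)).mean().round(4)
for n in('side','scene'):
    X=cloud(n,n+'0').reshape(-1,3); X=X[np.isfinite(X[:,0])]
    bx=lambda x0,x1,y0,y1,z0,z1:X[(X[:,0]>x0)&(X[:,0]<x1)&(X[:,1]>y0)&(X[:,1]<y1)&(X[:,2]>z0)&(X[:,2]<z1)]
    for k,(x,y) in dict(brown=(.505,.268),red=(.505,.158),blue=(.61,.12)).items():
        print(n,k,fit(bx(x-.045,x+.037,y-.045,y+.045,.03,.07),(x,y),.032), bx(x-.01,x+.01,y-.01,y+.01,.1,.15).mean(0).round(4))
    for k,(x,y) in dict(cup=(.568,.275),spare=(.726,.17),black=(.62,.207),purple=(.615,.352)).items():
        P=bx(x-.03,x+.03,y-.03,y+.03,.017,.028); print(n,k,P.mean(0).round(4),((P.max(0)+P.min(0))/2).round(4),len(P))
    P=bx(.3,.5,.2,.5,.012,.3);print('free front', P[(P[:,0]<.46)].round(3)[:5],len(P[P[:,0]<.46]))
# wrist cloud analyser
X=cloud('wrist','wrist0')
for k,(u,v) in dict(port=(246,256),key=(148,293),deck1=(180,200),deck2=(300,310),cornFL=(100,170),cornBL=(335,152),FR=(128,330),lipblue=(300,60),catch=(185,258)).items(): print(k,X[v,u].round(4))
E
```

```text
side brown (array([0.5124, 0.2636]), 292, np.float64(0.0007)) [0.5031 0.2686 0.1161]
side red (array([0.506, 0.154]), 295, np.float64(0.0008)) [0.5051 0.1587 0.1186]
side blue (array([0.6153, 0.117 ]), 267, np.float64(0.0009)) [0.6085 0.1215 0.1175]
side cup [0.5706 0.2771 0.0233] [0.5717 0.2747 0.0221] 180
side spare [0.7258 0.1688 0.0234] [0.7272 0.166  0.0224] 146
side black [0.6219 0.2082 0.0234] [0.6234 0.2061 0.0225] 170
side purple [0.6157 0.3535 0.0235] [0.6171 0.3524 0.0222] 206
free front [[0.459 0.464 0.013]
 [0.457 0.463 0.014]
 [0.456 0.462 0.013]
 [0.455 0.46  0.012]
 [0.459 0.468 0.014]] 1231
scene brown (array([0.5123, 0.2647]), 257, np.float64(0.0013)) [0.5022 0.2674 0.1143]
scene red (array([0.5058, 0.1551]), 243, np.float64(0.0014)) [0.5042 0.1576 0.1167]
scene blue (array([0.615 , 0.1179]), 219, np.float64(0.0016)) [0.609  0.1214 0.1169]
scene cup [0.57   0.2788 0.0217] [0.5646 0.2777 0.0215] 112
scene spare [0.7254 0.1705 0.0215] [0.7256 0.1687 0.0221] 84
scene black [0.6222 0.2095 0.0216] [0.6236 0.2099 0.0215] 92
scene purple [0.6164 0.3552 0.0216] [0.6177 0.3549 0.0224] 118
free front [[0.459 0.468 0.014]
 [0.453 0.464 0.014]
 [0.446 0.46  0.014]
 [0.455 0.47  0.014]
 [0.438 0.459 0.014]] 301
port [ 0.5641 -0.0776  0.0749]
key [ 0.4621 -0.1218  0.0697]
deck1 [ 0.51   -0.0198  0.0794]
deck2 [ 0.6149 -0.1346  0.08  ]
cornFL [0.4293 0.0015 0.0549]
cornBL [ 6.517e-01  7.300e-03 -2.000e-04]
FR [0.5722 0.0113 0.288 ]
lipblue [0.6177 0.0949 0.0894]
catch [ 0.5145 -0.0682  0.0963]
```

Request:
apply_moves([
  [0.1,-0.05,0,0,0,0],
  [0.17,-0.08,0,0,0,0],
  [0.17,-0.08,0,0,0,0],
  [0.17,-0.08,0,0,0,0],
  [0.17,-0.08,0,0,0,0],
])

```text
clock: 0.57
tool_pos: [0.5499, 0.1572, 0.2481]
tool_rot: [-0.0, 0.707, 0.707, -0.0]
force: [0.3, 0.6, 0.3]
opening: 1.005
finger_force: 0.0
```

Request:
apply_moves([
  [0.17,-0.08,0,0,0,0],
  [0.15,-0.08,0,0,0,0],
  [0.1,-0.05,0,0,0,0],
  [0,0,0,0,0,0],
  [0,0,0,0,0,0],
])

```text
clock: 0.98
tool_pos: [0.5081, 0.2414, 0.2482]
tool_rot: [-0.0, 0.706, 0.708, -0.0]
force: [0.2, -0.2, 0.5]
opening: 0.995
finger_force: 0.0
```

```bash
python3 - <<'E'
from h import *
snap('wrist','wrist1'); print(r.get_obs()['tool_pos'],r.camera_info('wrist')['tool_from_camera'])
E
```

```text
[0.50896019 0.2397999  0.24808914] [[-1.39883946e-03 -9.47487481e-01 -3.19789799e-01  8.05716656e-02]
 [ 9.99997986e-01 -1.78562143e-03  9.16280965e-04  9.97502631e-04]
 [-1.43918826e-03 -3.19787873e-01  9.47488071e-01 -1.25356991e-01]
 [ 0.00000000e+00  0.00000000e+00  0.00000000e+00  1.00000000e+00]]
```

View pics/wrist1.png

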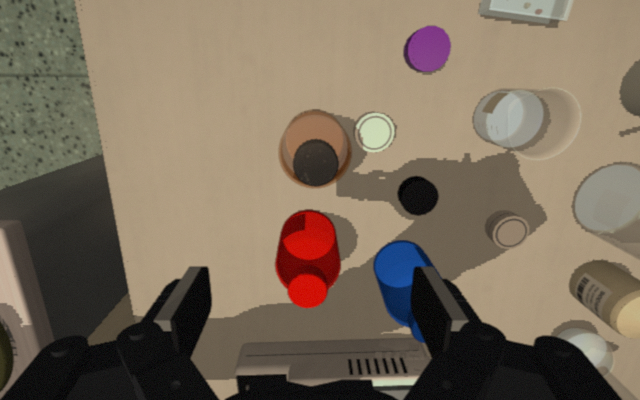

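The wrist picture shows the brown bottle's cap at (316,162), the sample cup top at (375,131), the red bottle at (308,260) and the bench's front edge at about (105,150).

```bash
cat >> h.py <<'E'
def ray(n,f,u,v,zp):
    from scipy.spatial.transform import Rotation as R
    z=np.load(f'pics/{f}.npz'); c=r.camera_info(n); K=np.array(c['intrinsics'])
    T=np.array(c['tool_from_camera']); q=z['q']; M=R.from_quat([q[1],q[2],q[3],q[0]]).as_matrix()
    d=M@T[:3,:3]@np.linalg.solve(K,[u,v,1]); o=M@T[:3,3]+z['p']
    return (o+d*(zp-o[2])/d[2]).round(4)
E
python3 - <<'E'
from h import *
for k,u,v,z in (('cap',316,162,.118),('cup',375,131,.022),('black',418,195,.022),('purple',428,49,.022),('edge',105,150,0),('redcap',308,290,.118)): print(k,ray('wrist','wrist1',u,v,z))
im=np.load('pics/wrist1.npz')['im'].astype(int)
# cup mask centroid
sub=im[100:165,345:410]; m=((sub[...,1]>sub[...,0]-12)&(sub.sum(-1)>480)); v,u=np.nonzero(m); print('mask',len(u),(u.min()+u.max())/2+345,(v.min()+v.max())/2+100)
X=cloud('wrist','wrist1'); 
P=X[100:165,345:410].reshape(-1,3);P=P[(P[:,2]>.018)&(P[:,2]<.026)&(P[:,0]>.545)];print(P.mean(0),P.min(0),P.max(0))
P=X[90:190,270:355].reshape(-1,3);Q=P[(P[:,2]>.112)&(P[:,2]<.125)];print('cap',Q.mean(0),Q.min(0),Q.max(0))
E
```

```text
cap [0.5132 0.2644 0.118 ]
cup [0.5732 0.2743 0.022 ]
black [0.6227 0.2075 0.022 ]
purple [0.6177 0.3496 0.022 ]
edge [0.2885 0.2505 0.    ]
redcap [0.5072 0.1543 0.118 ]
mask 973 374.5 132.5
[0.57204123 0.27335626 0.02237232] [0.55241177 0.25295549 0.01877679] [0.59136598 0.29260628 0.02494931]
cap [0.51254998 0.26332594 0.11756993] [0.49594553 0.24585275 0.1121727 ] [0.52985847 0.27986328 0.11977479]
```

Request:
apply_moves([
  [0.12,0.02,0,0,0,0],
  [0,0,0.1,0,0,0],
  [0,0,0.15,0,0,0],
  [0,0,0.15,0,0,0],
  [0,0,0,0,0,0],
])

```text
clock: 1.45
tool_pos: [0.5113, 0.2604, 0.163]
tool_rot: [-0.001, 0.708, 0.706, -0.005]
force: [-0.4, -0.5, -0.1]
opening: 1.003
finger_force: 0.0
```

Request:
apply_moves([
  [0,0,0.12,0,0,0],
  [0,0,0.12,0,0,0],
  [0,0,0.12,0,0,0],
  [0,0,0.1,0,0,0],
  [0,0,0,0,0,0],
])

```text
clock: 1.87
tool_pos: [0.5124, 0.2617, 0.0739]
tool_rot: [-0.0, 0.708, 0.706, -0.003]
force: [0.1, -0.3, -0.5]
opening: 1.003
finger_force: 0.0
```

Request:
apply_moves([
  [0,0,0,0,0,0],
  [0,0,0,0,0,0],
  [0,0,0,0,0,0],
  [0,0,0,0,0,0],
  [0,0,0,0,0,0],
], fingers=-1, grip_force=30)

```text
clock: 2.28
tool_pos: [0.5139, 0.2643, 0.078]
tool_rot: [0.001, 0.707, 0.707, 0.001]
force: [-1.5, -0.9, 6.9]
opening: 0.747
finger_force: 33.1
```

Request:
apply_moves([
  [0,0,0,0,0,0],
  [0,0,0,0,0,0],
  [0,0,0,0,0,0],
  [0,0,0,0,0,0],
  [0,0,0,0,0,0],
])

```text
clock: 2.7
tool_pos: [0.514, 0.2644, 0.078]
tool_rot: [0.001, 0.707, 0.707, 0.001]
force: [-0.9, -0.9, 7.4]
opening: 0.745
finger_force: 33.1
```

Request:
apply_moves([
  [0,0,-0.05,0,0,0],
  [0,0,-0.1,0,0,0],
  [0,0,-0.05,0,0,0],
  [0,0,0,0,0,0],
  [0,0,0,0,0,0],
], grip_force=40)

```text
clock: 3.12
tool_pos: [0.5134, 0.2641, 0.117]
tool_rot: [0.0, 0.707, 0.707, 0.001]
force: [-0.1, -1.3, -2.3]
opening: 0.75
finger_force: 44.4
```

Request:
apply_moves([
  [0,-0.05,0,0,0,0],
  [0,-0.1,0,0,0,0],
  [0,-0.15,0,0,0,0],
  [0,-0.1,0,0,0,0],
  [0,-0.05,0,0,0,0],
])

```text
clock: 3.53
tool_pos: [0.4187, 0.2634, 0.1153]
tool_rot: [-0.001, 0.706, 0.708, -0.002]
force: [-0.5, -0.2, -1.7]
opening: 0.742
finger_force: 44.4
```

Request:
apply_moves([
  [0,0,0,0,0,0],
  [0,0,0,0,0,0],
  [0,0,0.05,0,0,0],
  [0,0,0.05,0,0,0],
  [0,0,0,0,0,0],
])

```text
clock: 3.95
tool_pos: [0.4237, 0.2634, 0.0947]
tool_rot: [-0.0, 0.708, 0.707, -0.001]
force: [0.7, -0.0, -1.8]
opening: 0.746
finger_force: 44.4
```

Request:
apply_moves([
  [0,0,0.03,0,0,0],
  [0,0,0.025,0,0,0],
  [0,0,0.02,0,0,0],
  [0,0,0.01,0,0,0],
  [0,0,0,0,0,0],
])

```text
clock: 4.37
tool_pos: [0.4229, 0.2639, 0.0789]
tool_rot: [-0.0, 0.707, 0.707, -0.0]
force: [-0.8, -0.5, -1.3]
opening: 0.746
finger_force: 44.4
```

Request:
apply_moves([
  [0,0,0.01,0,0,0],
  [0,0,0,0,0,0],
  [0,0,0,0,0,0],
])

```text
clock: 4.62
tool_pos: [0.4231, 0.2642, 0.0778]
tool_rot: [0.0, 0.707, 0.707, 0.0]
force: [-1.7, -0.0, 3.9]
opening: 0.742
finger_force: 42.8
```

Request:
apply_moves([
  [0,0,0,0,0,0],
  [0,0,0,0,0,0],
  [0,0,0,0,0,0],
  [0,0,0,0,0,0],
  [0,0,0,0,0,0],
], fingers=1)

```text
clock: 5.03
tool_pos: [0.4231, 0.264, 0.0773]
tool_rot: [0.0, 0.707, 0.707, 0.0]
force: [-0.3, -1.1, -0.3]
opening: 0.996
finger_force: 0.0
```

Request:
apply_moves([
  [0,0,-0.05,0,0,0],
  [0,0,-0.1,0,0,0],
  [0,0,-0.18,0,0,0],
  [0,0,-0.18,0,0,0],
  [0,0,-0.18,0,0,0],
])

```text
clock: 5.45
tool_pos: [0.4225, 0.2638, 0.2166]
tool_rot: [-0.0, 0.707, 0.707, -0.0]
force: [1.6, 0.2, 0.2]
opening: 0.998
finger_force: 0.0
```

Request:
apply_moves([
  [0,0.15,-0.06,0,0,0],
  [0,0.18,0,0,0,0],
  [0,0.18,0,0,0,0],
  [0,0.1,0,0,0,0],
  [0,0,0,0,0,0],
])

```text
clock: 5.87
tool_pos: [0.5493, 0.2624, 0.2265]
tool_rot: [0.001, 0.709, 0.706, 0.0]
force: [-0.2, -0.6, 0.0]
opening: 0.999
finger_force: 0.0
```

```bash
python3 - <<'E'
from h import *
o=r.get_obs(); print(o['tool_pos'],o['joint_positions'].round(3))
snap('wrist','wrist2')
X=cloud('wrist','wrist2'); P=X.reshape(-1,3)
B=P[(abs(P[:,0]-.5725)<.03)&(abs(P[:,1]-.2735)<.03)&(P[:,2]>.018)&(P[:,2]<.027)];print('cup',B.mean(0),(B.min(0)+B.max(0))/2,len(B))
B=P[(abs(P[:,0]-.423)<.03)&(abs(P[:,1]-.264)<.03)&(P[:,2]>.112)&(P[:,2]<.125)];print('cap',B.mean(0),len(B))
E
```

```text
[0.54926805 0.26237543 0.22647908] [-0.318  0.501 -0.27   1.58   0.147  1.08  -0.63 ]
cup [0.57218599 0.27356969 0.02229176] [0.57242951 0.2728591  0.0215336 ] 1333
cap [0.42371207 0.26431625 0.11723789] 1862
```

Request:
apply_moves([
  [0,0,0,0,0,-0.23],
  [0,0,0,0,0,-0.23],
  [0,0,0,0,0,-0.23],
  [0,0,0,0,0,-0.23],
  [0,0,0,0,0,-0.23],
])

```text
clock: 6.33
tool_pos: [0.5435, 0.2644, 0.2273]
tool_rot: [-0.0, 0.462, 0.887, -0.0]
force: [-0.4, -0.1, -0.2]
opening: 0.999
finger_force: 0.0
```

Request:
apply_moves([
  [0,0,0,0,0,-0.23],
  [0,0,0,0,0,-0.23],
  [0,0,0,0,0,-0.23],
  [0,0,0,0,0,-0.23],
  [0,0,0,0,0,-0.23],
])

```text
clock: 6.75
tool_pos: [0.5435, 0.2643, 0.2274]
tool_rot: [-0.0, 0.179, 0.984, -0.0]
force: [0.1, -0.1, 0.2]
opening: 0.997
finger_force: 0.0
```

Request:
apply_moves([
  [0,0,0,0,0,-0.23],
  [0,0,0,0,0,-0.23],
  [0,0,0,0,0,-0.23],
  [0,0,0,0,0,0],
  [0,0,0,0,0,0],
], fingers=0.4)

```text
clock: 7.17
tool_pos: [0.544, 0.2641, 0.2272]
tool_rot: [-0.0, 0.004, 1.0, -0.0]
force: [0.2, -0.4, -0.6]
opening: 0.701
finger_force: 0.0
```

```bash
python3 - <<'E'
from h import *
o=r.get_obs(); print(o['tool_pos'],o['tool_rot'].round(4),o['joint_positions'].round(3),o['opening'])
snap('wrist','wrist3')
X=cloud('wrist','wrist3'); P=X.reshape(-1,3)
B=P[(abs(P[:,0]-.5725)<.03)&(abs(P[:,1]-.2735)<.03)&(P[:,2]>.018)&(P[:,2]<.027)];print('cup',B.mean(0),(B.min(0)+B.max(0))/2,len(B))
from scipy.spatial.transform import Rotation as R
z=np.load('pics/wrist3.npz');q=z['q'];M=R.from_quat([q[1],q[2],q[3],q[0]]).as_matrix()
print(M.round(3))
L=(X-z['p'])@M
m=np.isfinite(L[...,0])&(L[...,2]>-.06)&(L[...,2]<.06)&(abs(L[...,1])<.07)&(abs(L[...,0])<.03)
Q=L[m]; print(len(Q),Q.min(0),Q.max(0)); 
for s in(-1,1):
    W=Q[Q[:,1]*s>0]; print(s,np.percentile(W,[0,1,5,50,95,99,100],axis=0).round(4).tolist())
E
```

```text
[0.54400009 0.26410764 0.22722387] [-4.0e-04  3.9e-03  1.0e+00 -1.0e-04] [-0.076  0.554 -0.688  1.584  0.376  1.14   0.714] 0.7011507111810175
cup [0.57161228 0.27248263 0.02227101] [0.57224121 0.27267324 0.0213929 ] 1198
[[-1.     0.008 -0.001]
 [ 0.008  1.    -0.   ]
 [ 0.001 -0.    -1.   ]]
27467 [-0.01381747 -0.06719442 -0.05999936] [0.01730953 0.06344523 0.01321769]
-1 [[-0.0135, -0.0672, -0.06], [-0.0105, -0.0645, -0.0597], [-0.0076, -0.0623, -0.0588], [0.0098, -0.0447, -0.0429], [0.0158, -0.0164, -0.0031], [0.0164, -0.0048, 0.0067], [0.0172, -0.0001, 0.0132]]
1 [[-0.0138, 0.0001, -0.06], [-0.0105, 0.0036, -0.0597], [-0.0077, 0.018, -0.0587], [0.0097, 0.0414, -0.0428], [0.0158, 0.0588, -0.0029], [0.0164, 0.0612, 0.0067], [0.0173, 0.0634, 0.0123]]
```

Request:
apply_moves([
  [-0.14,0.043,0,0,0,0],
  [0,0,0.1,0,0,0],
  [0,0,0.18,0,0,0],
  [0,0,0.18,0,0,0],
  [0,0,0.18,0,0,0],
])

```text
clock: 7.63
tool_pos: [0.5728, 0.2726, 0.0984]
tool_rot: [0.001, 0.004, 1.0, 0.0]
force: [0.1, 0.8, -0.8]
opening: 0.705
finger_force: 0.0
```

Request:
apply_moves([
  [0,0,0.14,0,0,0],
  [0,0,0.09,0,0,0],
  [0,0,0.06,0,0,0],
  [0,0,0,0,0,0],
  [0,0,0,0,0,0],
])

```text
clock: 8.05
tool_pos: [0.573, 0.2728, 0.0416]
tool_rot: [-0.0, 0.003, 1.0, -0.0]
force: [-0.0, -0.1, -0.3]
opening: 0.7
finger_force: 0.0
```

Down 17 mm more, then close.

Request:
apply_moves([
  [0,0,0.05,0,0,0],
  [0,0,0.035,0,0,0],
  [0,0,0,0,0,0],
  [0,0,0,0,0,0],
  [0,0,0,0,0,0],
])

```text
clock: 8.47
tool_pos: [0.5732, 0.2725, 0.0247]
tool_rot: [0.0, 0.003, 1.0, 0.0]
force: [0.2, 0.7, -0.7]
opening: 0.701
finger_force: 0.0
```

Request:
apply_moves([
  [0,0,0,0,0,0],
  [0,0,0,0,0,0],
  [0,0,0,0,0,0],
  [0,0,0,0,0,0],
  [0,0,0,0,0,0],
], fingers=-1, grip_force=25)

```text
clock: 8.88
tool_pos: [0.5733, 0.2726, 0.0249]
tool_rot: [0.0, 0.003, 1.0, 0.0]
force: [-0.5, -1.1, 6.1]
opening: 0.437
finger_force: 25.1
```

Request:
apply_moves([
  [0,0,0,0,0,0],
  [0,0,0,0,0,0],
  [0,0,0,0,0,0],
])

```text
clock: 9.13
tool_pos: [0.5733, 0.2726, 0.0249]
tool_rot: [0.0, 0.003, 1.0, 0.0]
force: [-1.6, -1.5, 5.2]
opening: 0.445
finger_force: 25.1
```

Request:
apply_moves([
  [0,0,-0.05,0,0,0],
  [0,0,-0.12,0,0,0],
  [0,0,-0.18,0,0,0],
  [0,0,-0.2,0,0,0],
  [0,0,-0.2,0,0,0],
])

```text
clock: 9.55
tool_pos: [0.5724, 0.2723, 0.176]
tool_rot: [-0.001, 0.002, 1.0, -0.0]
force: [1.9, -0.1, -0.8]
opening: 0.438
finger_force: 25.3
```

Request:
apply_moves([
  [0,0,-0.18,0,0,0],
  [0,-0.1,-0.1,0,0,0],
  [0,-0.18,0,0,0,0],
  [0,-0.18,0,0,0,0],
  [0,-0.18,0,0,0,0],
])

```text
clock: 9.97
tool_pos: [0.572, 0.1434, 0.2313]
tool_rot: [0.001, 0.002, 1.0, 0.0]
force: [0.7, -0.9, 0.1]
opening: 0.442
finger_force: 25.3
```

```bash
python3 - <<'E'
from h import *
o=r.get_obs(); print(o['tool_pos'],o['tool_rot'].round(4),o['opening'])
im=cv2.imread('pics/wrist0.png')[140:340,90:400]
cv2.imwrite('pics/crop0.png',cv2.resize(im,None,fx=2.5,fy=2.5,interpolation=cv2.INTER_CUBIC))
X=cloud('wrist','wrist0')
for v in range(232,284,4): print(v,[int(round(1000*X[v,u,2])) if np.isfinite(X[v,u,2]) else -1 for u in range(212,284,4)])
E
```

```text
[0.57204413 0.1434286  0.23132009] [6.e-04 2.e-03 1.e+00 0.e+00] 0.442237366603629
232 [80, 80, 80, 81, 80, 81, 81, 81, 81, 80, 81, 79, 80, 80, 80, 80, 81, 80]
236 [79, 80, 80, 80, 80, 79, 74, 73, 74, 74, 74, 80, 80, 81, 80, 79, 80, 79]
240 [81, 80, 80, 81, 75, -1, 74, 75, 74, 76, 74, 74, 75, 80, 80, 80, 81, 81]
244 [80, 80, 80, 75, 74, 74, 75, 75, 74, 76, 74, 74, 74, 74, 80, 80, 80, 80]
248 [80, 79, 79, 74, 75, 76, 74, 75, 75, 76, 74, 76, 75, 73, 80, 80, 80, 80]
252 [80, 80, 77, 74, 74, 74, 76, 74, 74, 76, 75, 75, 74, 74, 74, 79, 80, 80]
256 [81, 80, 75, 75, 75, 75, 75, 75, 75, 76, 75, 74, 75, 74, 74, 80, 79, 80]
260 [80, 80, 79, 74, 74, 75, 73, 75, 75, 74, 75, 75, 74, 73, 73, 81, 81, 80]
264 [80, 79, 81, 75, 74, 75, 75, 74, 74, 75, 75, 75, 77, 74, 74, 81, 80, 80]
268 [81, 80, 80, 78, 75, 75, 75, 74, 74, 73, 75, 75, 74, 75, 79, 80, 80, 80]
272 [81, 81, 78, 80, 76, 73, 73, 75, 75, 74, 74, 74, 75, 78, 79, 80, 79, 81]
276 [80, 80, 81, 80, 80, 79, 75, 75, 75, 74, 74, 76, 79, 80, 80, 80, 81, 80]
280 [81, 80, 80, 80, 81, 80, 79, 80, 79, 80, 80, 80, 79, 80, 80, 81, 80, 79]
```

View pics/crop0.png

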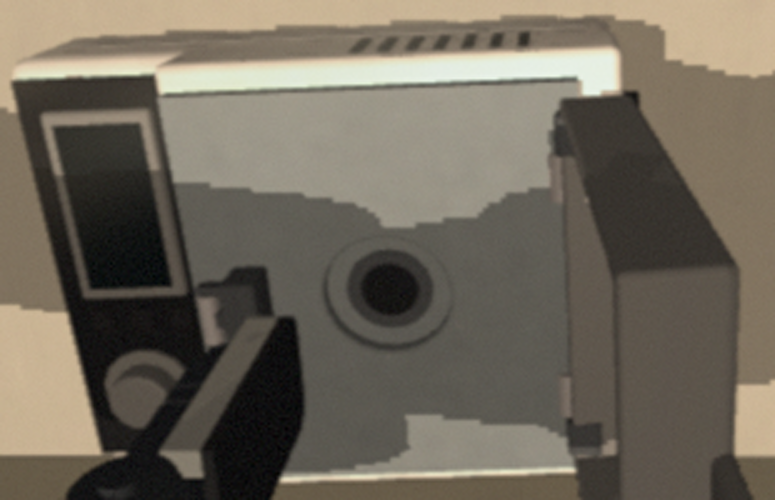

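The crop shows the port ring centred at (388,292), i.e. full-frame (245.3,256.9), the start key top at about (148,389), i.e. (149,296), and the catch block at (240,300).

```bash
python3 - <<'E'
from h import *
f=lambda a,b,z:ray('wrist','wrist0',90+a/2.5,140+b/2.5,z)
print('port rim',f(388,292,.08)); 
a,b=f(165,95,.08),f(578,78,.08);print('left edge',a,b,'yaw',np.arctan2(b[1]-a[1],b[0]-a[0]))
a,b=f(157,80,.058),f(14,80,.058);print('console',a,b)
X=cloud('wrist','wrist0');v,u=np.mgrid[:400,:640]
# recess points
m=(X[...,2]<.0775)&(X[...,2]>.07)&(abs(X[...,0]-.565)<.03)&(abs(X[...,1]+.078)<.03);P=X[m];P=P[np.hypot(*(P[:,:2]-np.median(P[:,:2],0)).T)<.027];print('recess',P.mean(0),P.min(0),P.max(0))
K=(abs(X[...,0]-.46)<.03)&(abs(X[...,1]+.122)<.025)&(X[...,2]>.066)&(X[...,2]<.074);P=X[K];print('key',P.mean(0),P.min(0),P.max(0),len(P),f(148,389,.07))
# catch block
m=(abs(X[...,0]-.515)<.03)&(abs(X[...,1]+.075)<.03)&(X[...,2]>.09)&(X[...,2]<.102);P=X[m];print('catch',P.min(0),P.max(0),len(P))
for n in('side','scene'):
    X=cloud(n,n+'0')
    m=(X[...,2]<.0775)&(X[...,2]>.07)&(abs(X[...,0]-.57)<.035)&(abs(X[...,1]+.08)<.035);P=X[m]
    print(n,'recess',P.mean(0),len(P))
    c=X[(X[...,2]>.1)&(X[...,2]<.2)&(abs(X[...,0]-.66)<.05)&(X[...,1]<.0)&(X[...,1]>-.2)]
    print('cover',c.min(0),c.max(0),len(c))
    fr=X[(X[...,2]>.02)&(X[...,2]<.05)&(abs(X[...,0]-.43)<.03)&(X[...,1]<.02)&(X[...,1]>-.2)];
    lf=X[(X[...,2]>.02)&(X[...,2]<.07)&(X[...,0]>.45)&(X[...,0]<.65)&(X[...,1]<.04)&(X[...,1]>-.02)];
    if len(lf)>20:print('left yaw',np.arctan(np.polyfit(lf[:,0],lf[:,1],1)[0]),len(lf),lf.mean(0))
E
```

```text
port rim [ 0.5611 -0.0755  0.08  ]
left edge [0.4885 0.0008 0.08  ] [0.6315 0.0067 0.08  ] yaw 0.041235353780047605
console [0.4762 0.0005 0.058 ] [0.4232 0.0005 0.058 ]
recess [ 0.55946521 -0.07841914  0.07453023] [ 0.53616559 -0.10145945  0.07203386] [ 0.58355312 -0.05586148  0.07749854]
key [ 0.45405753 -0.12824395  0.06975962] [ 0.44190325 -0.14209566  0.0660913 ] [ 0.46630099 -0.11771552  0.07217076] 391 [ 0.4595 -0.1246  0.07  ]
catch [ 0.49548863 -0.09050969  0.09011563] [ 0.51744899 -0.06326827  0.09866322] 535
side recess [ 0.56607188 -0.0779794   0.07583817] 129
cover [ 0.62983113 -0.14911318  0.10020126] [ 6.62214623e-01 -1.98350037e-05  1.96398678e-01] 846
left yaw 0.08924374414947876 991 [0.53580923 0.010693   0.04703353]
scene recess [ 0.56705305 -0.0815862   0.0746542 ] 99
cover [ 0.63043895 -0.14941892  0.10008435] [ 6.60441538e-01 -2.79962063e-05  1.95174230e-01] 533
left yaw 0.07755125369536271 785 [0.5420777  0.01261998 0.04640025]
```

Request:
apply_moves([
  [0.03,-0.18,0,0,0,0],
  [0.03,-0.18,0,0,0,0],
  [0.03,-0.18,0,0,0,0],
  [0.03,-0.12,0,0,0,0],
  [0.015,-0.06,0,0,0,0],
])

```text
clock: 10.38
tool_pos: [0.5436, -0.0039, 0.2304]
tool_rot: [-0.0, 0.005, 1.0, -0.001]
force: [0.4, 0.0, -0.4]
opening: 0.44
finger_force: 25.3
```

Request:
apply_moves([
  [0,0,0,0,0,0],
  [0,0,0,0,0,0],
  [0,0,0,0,0,0],
])

```text
clock: 10.63
tool_pos: [0.5449, 0.0027, 0.2307]
tool_rot: [0.0, 0.002, 1.0, 0.001]
force: [0.5, 1.0, -0.4]
opening: 0.442
finger_force: 25.3
```

```bash
python3 - <<'E'
from h import *
o=r.get_obs(); print(o['tool_pos'],o['tool_rot'].round(4),o['opening'],o['joint_positions'].round(3))
im,d=snap('wrist','wrist4')
X=cloud('wrist','wrist4')
def B(n,x,y,h,z0,z1):
    P=X[(abs(X[...,0]-x)<h)&(abs(X[...,1]-y)<h)&(X[...,2]>z0)&(X[...,2]<z1)]
    print(n,len(P),P.mean(0).round(4),P.min(0).round(4),P.max(0).round(4)) if len(P) else print(n,0)
B('recess',.56,-.078,.028,.07,.0772);B('key',.455,-.127,.025,.066,.074);B('catch',.507,-.078,.03,.09,.102)
B('lip',.64,-.078,.08,.2,.26)
lf=X[(X[...,2]>.077)&(X[...,2]<.084)&(X[...,0]>.48)&(X[...,0]<.66)&(X[...,1]<.05)&(X[...,1]>-.2)]
for x in np.arange(.48,.65,.02):
    w=lf[abs(lf[:,0]-x)<.003]; 
    if len(w): print(round(x,2),w[:,1].max().round(4),w[:,1].min().round(4))
E
```

```text
[0.54490099 0.00265369 0.23072663] [4.0e-04 1.5e-03 1.0e+00 7.0e-04] 0.4415982103907066 [ 0.426  0.461 -0.715  1.737  0.338  1.069  1.166]
recess 2306 [ 0.5645 -0.0785  0.0744] [ 0.5414 -0.1018  0.0718] [ 0.5879 -0.0549  0.0772]
key 937 [ 0.4577 -0.1306  0.0696] [ 0.4453 -0.1443  0.066 ] [ 0.4701 -0.1182  0.072 ]
catch 1173 [ 0.5096 -0.0789  0.0957] [ 0.498  -0.0944  0.0901] [ 0.521  -0.0639  0.0988]
lip 120 [ 0.5616 -0.0027  0.2276] [ 0.56   -0.0095  0.226 ] [0.5643 0.0018 0.2289]
0.5 -0.0001 -0.1603
0.52 0.0006 -0.1597
0.54 0.0013 -0.1585
0.56 0.002 -0.1588
0.58 0.0028 -0.1565
0.6 -0.032 -0.1566
0.62 -0.0548 -0.1554
0.64 -0.1528 -0.1542
```

View pics/wrist4.png

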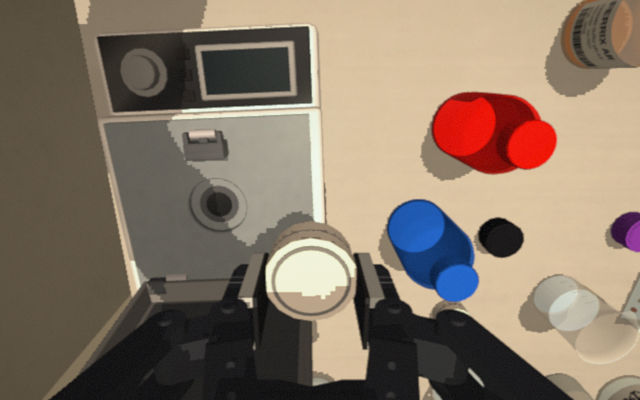

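The wrist picture shows the analyser beneath the camera: port at (218,204), catch block at (205,145), key at (143,73), and the cup held level at (310,280). I'll go closer so the cup and port can be measured in one picture.

Request:
apply_moves([
  [-0.05,-0.05,0.1,0,0,-0.07],
  [-0.05,-0.06,0.15,0,0,0],
  [0,0,0.15,0,0,0],
  [0,0,0,0,0,0],
  [0,0,0,0,0,0],
])

```text
clock: 11.1
tool_pos: [0.5642, -0.0193, 0.1495]
tool_rot: [-0.002, -0.017, 1.0, 0.001]
force: [-0.0, -0.1, -0.1]
opening: 0.441
finger_force: 25.4
```

```bash
python3 - <<'E'
from h import *
o=r.get_obs(); print(o['tool_pos'],o['tool_rot'].round(4),o['opening'])
im,d=snap('wrist','wrist5')
X=cloud('wrist','wrist5')
def B(n,x,y,h,z0,z1):
    P=X[(abs(X[...,0]-x)<h)&(abs(X[...,1]-y)<h)&(X[...,2]>z0)&(X[...,2]<z1)]
    print(n,len(P),P.mean(0).round(4),P.min(0).round(4),P.max(0).round(4)) if len(P) else print(n,0)
B('recess',.563,-.078,.03,.07,.0772);B('key',.455,-.127,.025,.066,.074);B('catch',.507,-.078,.03,.09,.102)
t=o['tool_pos']; B('cup',t[0],t[1],.0185,t[2]-.007,t[2]+.003); B('cup2',t[0],t[1],.03,t[2]-.007,t[2]+.003)
for n in('side','scene'):
    snap(n,n+'5'); X=cloud(n,n+'5'); B(n+'recess',.563,-.078,.03,.07,.0772); B('cup',t[0],t[1],.024,t[2]-.007,t[2]+.003)
    B('key',.455,-.127,.025,.066,.074);B('catch',.507,-.078,.03,.09,.102)
E
```

```text
[ 0.56419566 -0.01928297  0.14954256] [-1.600e-03 -1.700e-02  9.999e-01  7.000e-04] 0.4408010542765269
recess 4470 [ 0.5644 -0.0784  0.0744] [ 0.5411 -0.1018  0.0717] [ 0.588  -0.0519  0.0772]
key 2002 [ 0.4581 -0.1304  0.0695] [ 0.4464 -0.144   0.066 ] [ 0.4705 -0.1185  0.0723]
catch 2515 [ 0.5094 -0.0789  0.0957] [ 0.498  -0.0943  0.09  ] [ 0.5212 -0.064   0.0995]
cup 5877 [ 0.5622 -0.0201  0.147 ] [ 0.5457 -0.0378  0.1426] [ 0.5827 -0.0008  0.1525]
cup2 7055 [ 0.561  -0.0207  0.147 ] [ 0.5429 -0.0493  0.1426] [0.5832 0.0107 0.1525]
siderecess 105 [ 0.5643 -0.0798  0.0758] [ 0.5444 -0.102   0.0721] [ 0.5848 -0.0533  0.0772]
cup 110 [ 0.5567 -0.0216  0.1492] [ 0.5436 -0.0432  0.1425] [0.5781 0.0023 0.1522]
key 61 [ 0.4564 -0.1282  0.0703] [ 0.4435 -0.1426  0.0661] [ 0.4715 -0.1159  0.0735]
catch 86 [ 0.5089 -0.0759  0.0965] [ 0.4969 -0.0941  0.0908] [ 0.522  -0.0615  0.1006]
scenerecess 76 [ 0.5659 -0.079   0.0745] [ 0.5368 -0.1042  0.0703] [ 0.587 -0.05   0.077]
cup 50 [ 0.5559 -0.0212  0.1486] [ 0.5449 -0.0422  0.1429] [0.5752 0.0031 0.1514]
key 30 [ 0.4564 -0.1255  0.0695] [ 0.4455 -0.138   0.0668] [ 0.4688 -0.1104  0.0732]
catch 47 [ 0.5081 -0.0736  0.0954] [ 0.4969 -0.0922  0.0901] [ 0.521  -0.0533  0.1001]
```

View pics/wrist5.png

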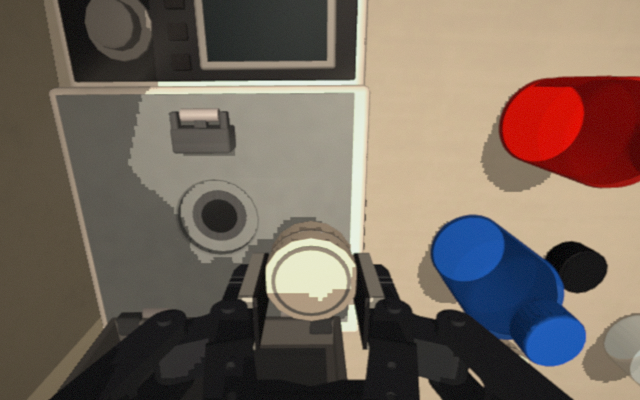

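Request:
apply_moves([
  [0.003,-0.1,0,0,0,0],
  [0,-0.12,0,0,0,0],
  [0,-0.073,0,0,0,0],
  [0,0,0,0,0,0],
  [0,0,0,0,0,0],
])

```text
clock: 11.67
tool_pos: [0.5668, -0.0801, 0.1519]
tool_rot: [0.001, -0.015, 1.0, -0.0]
force: [-0.6, 0.1, -0.4]
opening: 0.443
finger_force: 25.4
```

Request:
apply_moves([
  [0,0,0.08,0,0,0],
  [0,0,0.08,0,0,0],
  [0,0,0.04,0,0,0],
  [0,0,0,0,0,0],
  [0,0,0,0,0,0],
])

```text
clock: 12.08
tool_pos: [0.5664, -0.0786, 0.1108]
tool_rot: [0.0, -0.016, 1.0, 0.0]
force: [0.9, -0.7, -0.1]
opening: 0.444
finger_force: 25.4
```

Request:
apply_moves([
  [0.004,0.003,0.02,0,0,0],
  [0,0,0.02,0,0,0],
  [0,0,0.015,0,0,0],
  [0,0,0,0,0,0],
  [0,0,0,0,0,0],
])

```text
clock: 12.5
tool_pos: [0.5653, -0.0792, 0.0993]
tool_rot: [-0.0, -0.016, 1.0, 0.0]
force: [0.8, -0.2, 0.1]
opening: 0.442
finger_force: 25.4
```

Request:
apply_moves([
  [0,0,0.005,0,0,0],
  [0,0,0.005,0,0,0],
  [0,0,0,0,0,0],
  [0,0,0,0,0,0],
])

```text
clock: 12.83
tool_pos: [0.5654, -0.0792, 0.0988]
tool_rot: [0.0, -0.016, 1.0, -0.0]
force: [-4.7, 0.3, 13.1]
opening: 0.443
finger_force: 26.5
```

Request:
apply_moves([
  [0,0,-0.006,0,0,0],
  [0,0,0,0,0,0],
])

```text
clock: 13.0
tool_pos: [0.5656, -0.0793, 0.0989]
tool_rot: [0.0, -0.016, 1.0, -0.0]
force: [-0.6, 0.3, 2.7]
opening: 0.442
finger_force: 25.9
```

Request:
apply_moves([
  [0,0,0,0,0,0],
  [0,0,0,0,0,0],
  [0,0,0,0,0,0],
  [0,0,0,0,0,0],
  [0,0,0,0,0,0],
], fingers=0.6)

```text
clock: 13.42
tool_pos: [0.5653, -0.0791, 0.0983]
tool_rot: [-0.0, -0.016, 1.0, 0.0]
force: [0.4, -0.8, 0.2]
opening: 0.8
finger_force: 0.0
```

Request:
apply_moves([
  [0,0,-0.03,0,0,0],
  [0,0,-0.08,0,0,0],
  [0,0,-0.15,0,0,0],
  [0,0,-0.18,0,0,0],
  [0,0,-0.18,0,0,0],
])

```text
clock: 13.83
tool_pos: [0.5648, -0.0789, 0.2239]
tool_rot: [-0.001, -0.016, 1.0, 0.0]
force: [1.4, -0.9, 0.7]
opening: 0.799
finger_force: 0.0
```

Request:
apply_moves([
  [0,0.1,-0.1,0,0,0],
  [0,0.18,0,0,0,0],
  [0,0.18,0,0,0,0],
  [0,0,0,0,0,0],
  [0,0,0,0,0,0],
])

```text
clock: 14.25
tool_pos: [0.5622, 0.0157, 0.2434]
tool_rot: [0.0, -0.018, 1.0, 0.0]
force: [0.0, -1.1, 0.4]
opening: 0.799
finger_force: 0.0
```

```bash
python3 - <<'E'
from h import *
o=r.get_obs(); print(o['tool_pos'],o['tool_rot'].round(4),o['opening'],o['joint_positions'].round(3))
im,d=snap('wrist','wrist6')
X=cloud('wrist','wrist6')
def B(n,x,y,h,z0,z1):
    P=X[(abs(X[...,0]-x)<h)&(abs(X[...,1]-y)<h)&(X[...,2]>z0)&(X[...,2]<z1)]
    print(n,len(P),P.mean(0).round(4),P.min(0).round(4),P.max(0).round(4)) if len(P) else print(n,0)
B('cup',.5645,-.0785,.03,.091,.1)
B('recess',.5645,-.0785,.03,.07,.0772)
P=X[(X[...,2]>.17)&(X[...,2]<.24)&(X[...,0]>.62)&(X[...,1]<-.01)&(X[...,1]>-.16)]
if len(P):
    for z in np.arange(.17,.24,.01):
        w=P[abs(P[:,2]-z)<.005]
        if len(w)>5: print(z.round(3),len(w),w.min(0).round(4),w.max(0).round(4))
E
```

```text
[0.56215693 0.01565933 0.24339396] [ 5.000e-04 -1.830e-02  9.998e-01  3.000e-04] 0.7988097275126984 [ 0.402  0.48  -0.73   1.673  0.348  1.122  1.182]
cup 1870 [ 0.5635 -0.0805  0.0963] [ 0.5446 -0.1015  0.0911] [ 0.5843 -0.0613  0.0988]
recess 652 [ 0.559  -0.0684  0.0741] [ 0.5408 -0.0987  0.0719] [ 0.5877 -0.0554  0.0772]
0.17 470 [ 0.6398 -0.1487  0.17  ] [ 0.6578 -0.0102  0.175 ]
0.18 952 [ 0.64   -0.1493  0.175 ] [ 0.6574 -0.0101  0.185 ]
0.19 974 [ 0.641 -0.15   0.185] [ 0.657 -0.01   0.195]
0.2 393 [ 0.6413 -0.1493  0.195 ] [ 0.6575 -0.0103  0.2049]
0.21 497 [ 0.6375 -0.1492  0.205 ] [ 0.6599 -0.0102  0.215 ]
0.22 850 [ 0.6373 -0.1488  0.215 ] [ 0.6583 -0.01    0.2174]
```

View pics/wrist6.png

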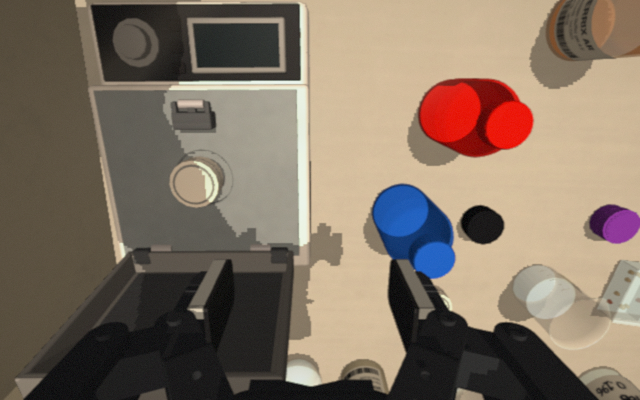

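Cup stands in the port: it is at wrist (196,182), its top 96 mm above the bench, axis within about 3 mm. Next I'll fetch the bottle.

Request:
apply_moves([
  [0.04,0.08,0,0,0,0],
  [0.081,0.158,0,0,0,0],
  [0.081,0.158,0,0,0,0],
  [0.081,0.158,0,0,0,0],
  [0.081,0.158,0,0,0,0],
], fingers=1)

```text
clock: 14.72
tool_pos: [0.4849, 0.1521, 0.2423]
tool_rot: [-0.0, -0.014, 1.0, -0.0]
force: [-0.6, -0.2, -0.4]
opening: 0.998
finger_force: 0.0
```

Request:
apply_moves([
  [0.081,0.158,0,0,0,0],
  [0.081,0.158,0,0,0,0],
  [0.081,0.158,0,0,0,0],
  [0.04,0.08,0,0,0,0],
  [0,0,0,0,0,0],
])

```text
clock: 15.13
tool_pos: [0.4233, 0.2649, 0.243]
tool_rot: [-0.0, -0.018, 1.0, 0.001]
force: [0.8, -0.7, 0.0]
opening: 0.999
finger_force: 0.0
```

Request:
apply_moves([
  [0,0,0,0,0,0],
  [0,0,0,0,0,0],
])

```text
clock: 15.3
tool_pos: [0.4263, 0.26, 0.2422]
tool_rot: [-0.0, -0.014, 1.0, -0.001]
force: [-0.4, -0.2, 0.1]
opening: 1.002
finger_force: 0.0
```

```bash
python3 - <<'E'
from h import *
o=r.get_obs(); print(o['tool_pos'],o['tool_rot'].round(4),o['joint_positions'].round(3))
snap('wrist','wrist7'); X=cloud('wrist','wrist7'); P=X.reshape(-1,3)
B=P[(abs(P[:,0]-.423)<.04)&(abs(P[:,1]-.264)<.04)&(P[:,2]>.112)&(P[:,2]<.125)];print('cap',B.mean(0),B.min(0),B.max(0),len(B))
E
```

```text
[0.42628249 0.25999686 0.24220581] [-1.000e-04 -1.450e-02  9.999e-01 -6.000e-04] [-0.045  0.389 -0.779  1.828  0.312  1.053  0.655]
cap [0.42138425 0.2625101  0.11756878] [0.4050154  0.24584159 0.11214586] [0.43927793 0.27969876 0.11996684] 1622
```

Request:
apply_moves([
  [0.017,0.018,0.05,0,0,0],
  [0,0,0.15,0,0,0],
  [0,0,0.18,0,0,0],
  [0,0,0.18,0,0,0],
  [0,0,0.15,0,0,0],
])

```text
clock: 15.77
tool_pos: [0.4213, 0.2638, 0.0978]
tool_rot: [-0.001, -0.015, 1.0, -0.0]
force: [0.4, -0.4, 0.2]
opening: 0.994
finger_force: 0.0
```

Request:
apply_moves([
  [0,0,0.08,0,0,0],
  [0,0,0.04,0,0,0],
  [0,0,0,0,0,0],
  [0,0,0,0,0,0],
])

```text
clock: 16.1
tool_pos: [0.4218, 0.2652, 0.0766]
tool_rot: [-0.0, -0.015, 1.0, 0.0]
force: [-0.8, -0.4, 0.7]
opening: 1.001
finger_force: 0.0
```

Request:
apply_moves([
  [0,0,0,0,0,0],
  [0,0,0,0,0,0],
  [0,0,0,0,0,0],
  [0,0,0,0,0,0],
  [0,0,0,0,0,0],
], fingers=-1, grip_force=40)

```text
clock: 16.52
tool_pos: [0.4224, 0.2655, 0.0778]
tool_rot: [0.001, -0.015, 1.0, 0.0]
force: [-1.0, -1.5, 6.8]
opening: 0.735
finger_force: 42.7
```

Request:
apply_moves([
  [0,0,0,0,0,0],
  [0,0,0,0,0,0],
  [0,0,0,0,0,0],
])

```text
clock: 16.77
tool_pos: [0.4224, 0.2655, 0.0778]
tool_rot: [0.001, -0.015, 1.0, 0.0]
force: [0.9, -2.2, 7.2]
opening: 0.738
finger_force: 42.7
```

Request:
apply_moves([
  [0,0,-0.05,0,0,0],
  [0,0,-0.1,0,0,0],
  [0,0,0,0,0,0],
  [-0.05,0,0,0,0,0],
  [-0.1,-0.005,0,0,0,0],
])

```text
clock: 17.18
tool_pos: [0.4507, 0.2653, 0.1069]
tool_rot: [-0.0, -0.017, 1.0, -0.0]
force: [0.3, -0.3, -2.6]
opening: 0.741
finger_force: 44.6
```

Request:
apply_moves([
  [-0.15,-0.008,0,0,0,0],
  [-0.1,-0.005,0,0,0,0],
  [-0.05,0,0,0,0,0],
  [0,0,0,0,0,0],
  [0,0,0,0,0,0],
])

```text
clock: 17.6
tool_pos: [0.5112, 0.2643, 0.1057]
tool_rot: [-0.001, -0.015, 1.0, -0.0]
force: [-1.0, -0.3, -1.4]
opening: 0.739
finger_force: 44.6
```

Request:
apply_moves([
  [0,0,0.05,0,0,0],
  [0,0,0.05,0,0,0],
  [0,0,0.02,0,0,0],
  [0,0,0,0,0,0],
  [0,0,0,0,0,0],
])

```text
clock: 18.02
tool_pos: [0.511, 0.2645, 0.082]
tool_rot: [-0.001, -0.016, 1.0, -0.0]
force: [-0.5, 0.3, -1.2]
opening: 0.741
finger_force: 44.6
```

Request:
apply_moves([
  [0,0,0.01,0,0,0],
  [0,0,0.008,0,0,0],
  [0,0,0.006,0,0,0],
  [0,0,0,0,0,0],
])

```text
clock: 18.35
tool_pos: [0.5119, 0.2646, 0.0779]
tool_rot: [0.0, -0.016, 1.0, 0.0]
force: [-0.4, -0.0, -1.3]
opening: 0.739
finger_force: 44.5
```

Request:
apply_moves([
  [0,0,0.006,0,0,0],
  [0,0,0,0,0,0],
  [0,0,0,0,0,0],
])

```text
clock: 18.6
tool_pos: [0.5121, 0.2646, 0.0778]
tool_rot: [0.001, -0.016, 1.0, 0.0]
force: [-2.1, -2.5, 10.3]
opening: 0.74
finger_force: 45.5
```

Request:
apply_moves([
  [0,0,0,0,0,0],
  [0,0,0,0,0,0],
  [0,0,0,0,0,0],
  [0,0,0,0,0,0],
  [0,0,0,0,0,0],
], fingers=1)

```text
clock: 19.02
tool_pos: [0.5117, 0.2645, 0.0764]
tool_rot: [-0.0, -0.016, 1.0, 0.0]
force: [-0.3, -0.2, 0.9]
opening: 1.002
finger_force: 0.0
```

Request:
apply_moves([
  [0,0,-0.05,0,0,0],
  [0,0,-0.1,0,0,0],
  [0,0,-0.18,0,0,0],
  [0,0,-0.18,0,0,0],
  [0,0,-0.18,0,0,0],
])

```text
clock: 19.43
tool_pos: [0.5112, 0.2646, 0.2165]
tool_rot: [-0.0, -0.016, 1.0, 0.0]
force: [0.9, -0.3, 0.1]
opening: 1.0
finger_force: 0.0
```

Request:
apply_moves([
  [0,0,-0.18,0,0,0],
  [0,0,-0.18,0,0,0],
  [0,0,-0.1,0,0,0],
  [0,0,0,0,0,0],
  [0,0,0,0,0,0],
], fingers=-1)

```text
clock: 19.85
tool_pos: [0.5118, 0.2649, 0.3082]
tool_rot: [0.001, -0.016, 1.0, 0.001]
force: [0.3, -0.3, -0.6]
opening: 0.299
finger_force: 0.0
```

```bash
python3 - <<'E'
from h import *
o=r.get_obs(); print(o['tool_pos'],o['tool_rot'].round(4),o['opening'])
snap('wrist','wrist8'); X=cloud('wrist','wrist8'); P=X.reshape(-1,3)
B=P[(abs(P[:,0]-.513)<.05)&(abs(P[:,1]-.264)<.05)&(P[:,2]>.112)&(P[:,2]<.125)];print('cap',B.mean(0),B.min(0),B.max(0),len(B))
for n in('side','scene'):
    snap(n,n+'8'); X=cloud(n,n+'8')
    P=X[(X[...,2]>.19)&(X[...,2]<.26)&(abs(X[...,0]-.66)<.05)&(X[...,1]<.01)&(X[...,1]>-.18)]
    for z in np.arange(.195,.26,.006):
        w=P[abs(P[:,2]-z)<.003]
        if len(w)>3: print(n,z.round(3),len(w),w.min(0).round(4),w.max(0).round(4))
E
```

```text
[0.51179721 0.2649174  0.30823437] [ 1.300e-03 -1.580e-02  9.999e-01  6.000e-04] 0.2991969035501999
cap [0.51147531 0.26163715 0.1176266 ] [0.49505403 0.24481447 0.11206007] [0.52941602 0.27855524 0.11997034] 1063
side 0.195 48 [ 0.6356 -0.1458  0.1922] [0.6616 0.0048 0.1979]
side 0.201 28 [ 0.6363 -0.1457  0.198 ] [0.6603 0.0052 0.2039]
side 0.207 26 [ 0.6372 -0.1436  0.2043] [0.6586 0.0053 0.2099]
side 0.213 105 [ 0.6374 -0.1461  0.21  ] [0.6679 0.0051 0.216 ]
side 0.219 282 [ 0.6352 -0.1472  0.216 ] [0.6682 0.0053 0.2219]
side 0.225 36 [ 0.6585 -0.1026  0.2221] [ 0.6659 -0.0393  0.228 ]
side 0.231 34 [ 0.6586 -0.0949  0.2282] [ 0.669  -0.039   0.2339]
side 0.237 36 [ 0.6609 -0.098   0.234 ] [ 0.6675 -0.0424  0.2379]
scene 0.195 18 [ 0.6367 -0.1471  0.1923] [0.6614 0.0078 0.1978]
scene 0.201 7 [ 0.635  -0.1435  0.198 ] [0.6537 0.0046 0.2028]
scene 0.207 7 [ 0.6414 -0.1432  0.2044] [ 0.647  -0.0568  0.21  ]
scene 0.213 86 [ 0.6379 -0.1465  0.2111] [ 0.6693 -0.014   0.216 ]
scene 0.219 49 [ 0.637  -0.1416  0.2161] [ 0.6659 -0.0164  0.2209]
scene 0.225 12 [ 0.6594 -0.0994  0.2221] [ 0.6663 -0.0671  0.2279]
scene 0.231 10 [ 0.6597 -0.0975  0.2305] [ 0.6694 -0.0665  0.2339]
```

View pics/side8.png

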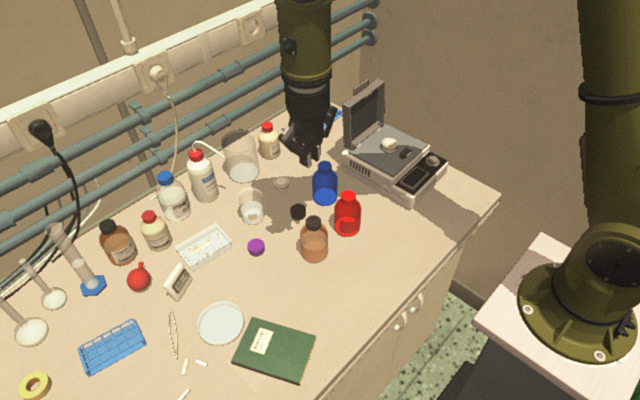

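The bottle is upright again at side (314,240) and the cup sits in the analyser's port at (388,145). The open cover's lip is at (372,92). Now I'll move behind the cover.

Request:
apply_moves([
  [-0.04,-0.08,0,0,0,0],
  [-0.088,-0.172,0,0,0,0],
  [-0.088,-0.172,0,0,0,0],
  [-0.088,-0.172,0,0,0,0],
  [-0.088,-0.172,0,0,0,0],
])

```text
clock: 20.42
tool_pos: [0.5951, 0.1116, 0.3051]
tool_rot: [-0.001, -0.016, 1.0, -0.0]
force: [1.2, -0.1, 0.6]
opening: 0.003
finger_force: 0.0
```

Request:
apply_moves([
  [-0.088,-0.172,0,0,0,0],
  [-0.088,-0.172,0,0,0,0],
  [-0.088,-0.172,0,0,0,0],
  [-0.088,-0.172,0,0,0,0],
  [-0.088,-0.172,0,0,0,0],
])

```text
clock: 20.83
tool_pos: [0.6884, -0.0578, 0.3049]
tool_rot: [-0.001, -0.016, 1.0, 0.0]
force: [1.0, 1.1, -0.3]
opening: -0.002
finger_force: 0.0
```

Request:
apply_moves([
  [-0.045,-0.09,0,0,0,0],
  [0,0,0,0,0,0],
  [0,0,0,0,0,0],
])

```text
clock: 21.08
tool_pos: [0.6977, -0.0748, 0.304]
tool_rot: [-0.002, -0.015, 1.0, 0.0]
force: [-0.3, 0.9, -0.1]
opening: 0.002
finger_force: 0.0
```

```bash
python3 - <<'E'
from h import *
o=r.get_obs(); print(o['tool_pos'],o['tool_rot'].round(4),o['opening'])
snap('wrist','wrist9'); X=cloud('wrist','wrist9')
from scipy.spatial.transform import Rotation as R
z=np.load('pics/wrist9.npz');q=z['q'];M=R.from_quat([q[1],q[2],q[3],q[0]]).as_matrix()
L=(X-z['p'])@M
for a in np.arange(-.04,.03,.006):
    w=L[np.isfinite(L[...,0])&(abs(L[...,2]-a)<.003)&(abs(L[...,1])<.05)&(abs(L[...,0])<.04)]
    if len(w): print(a.round(3),len(w),w.min(0).round(4),w.max(0).round(4))
P=X[(X[...,2]>.21)&(X[...,2]<.245)&(abs(X[...,0]-.66)<.05)&(X[...,1]<.01)&(X[...,1]>-.18)]
print(len(P))
w=P[P[:,2]>.226]; print(len(w),w.min(0),w.max(0))
E
```

```text
[ 0.6976648  -0.07483111  0.3040466 ] [-1.700e-03 -1.460e-02  9.999e-01  4.000e-04] 0.002213679170911312
-0.04 6244 [-0.0123 -0.0434 -0.043 ] [ 0.0122  0.0402 -0.037 ]
-0.034 3190 [-0.0131 -0.039  -0.037 ] [ 0.0134  0.0348 -0.031 ]
-0.028 1788 [-0.0126 -0.0337 -0.031 ] [ 0.0133  0.03   -0.025 ]
-0.022 913 [-0.0124 -0.0209 -0.025 ] [ 0.0121  0.0168 -0.019 ]
-0.016 454 [-0.0023 -0.0154 -0.019 ] [ 0.0111  0.0118 -0.013 ]
-0.01 616 [ 0.0049 -0.0155 -0.013 ] [ 0.0107  0.0117 -0.007 ]
-0.004 526 [ 0.0047 -0.0154 -0.007 ] [ 0.0107  0.0117 -0.001 ]
0.002 470 [ 0.0049 -0.0155 -0.001 ] [0.0109 0.0118 0.005 ]
0.008 376 [ 0.0049 -0.0153  0.005 ] [0.0106 0.0115 0.011 ]
0.014 95 [ 0.0089 -0.0083  0.011 ] [0.0104 0.0045 0.0153]
11152
1304 [ 0.66063452 -0.1028598   0.22608873] [ 0.66916489 -0.04358377  0.23617767]
```

Request:
apply_moves([
  [0,0,0.08,0,0,0],
  [0,0,0.15,0,0,0],
  [0,0,0.12,0,0,0],
  [0.04,0,0.015,0,0,0],
  [0,0,0,0,0,0],
])

```text
clock: 21.55
tool_pos: [0.6874, -0.0717, 0.2313]
tool_rot: [-0.003, -0.017, 1.0, 0.0]
force: [1.4, 0.2, 0.6]
opening: 0.001
finger_force: 0.0
```

```bash
python3 - <<'E'
import numpy as np
# TCP x,z for cover angle a : corner d=145,h=28 ; TCP = corner + (.0108, .0165)
hx,hz=.6295,.082
p=None
for a in [1.65,1.5,1.35,1.2,1.05,.9,.75,.6,.45,.3,.2,.1,0]:
    x=hx-(.145*np.cos(a)-.028*np.sin(a))+.0108; z=hz+.145*np.sin(a)+.028*np.cos(a)+.0165
    print(a,round(x,4),round(z,4), None if p is None else ((p[0]-x)/.2).round(3), None if p is None else ((p[1]-z)/.2).round(3)); p=(x,z)
E
```

```text
1.65 0.6797 0.2408 None None
1.5 0.658 0.2451 0.109 -0.021
1.35 0.6359 0.2461 0.111 -0.005
1.2 0.6139 0.2438 0.11 0.012
1.05 0.5924 0.2382 0.107 0.028
0.9 0.5721 0.2295 0.102 0.044
0.75 0.5533 0.2178 0.094 0.058
0.6 0.5364 0.2035 0.084 0.072
0.45 0.5219 0.1868 0.073 0.084
0.3 0.5101 0.1681 0.059 0.093
0.2 0.5038 0.1547 0.031 0.067
0.1 0.4988 0.1408 0.025 0.07
0 0.4953 0.1265 0.018 0.072
```

Request:
apply_moves([
  [0.05,0,-0.01,0,0,0],
  [0.05,0,-0.02,0,0,0],
  [0.05,0,-0.01,0,0,0],
  [0.05,0,-0.01,0,0,0],
  [0.057,0,0,0,0,0],
])

```text
clock: 21.97
tool_pos: [0.6386, -0.0739, 0.2455]
tool_rot: [0.002, -0.016, 1.0, 0.0]
force: [0.9, 0.2, 1.5]
opening: 0.0
finger_force: 0.8
```

Request:
apply_moves([
  [0.055,0,0.004,0,0,0],
  [0.055,0,0.008,0,0,0],
  [0.055,0,0.012,0,0,0],
  [0.052,0,0.016,0,0,0],
  [0,0,0,0,0,0],
])

```text
clock: 22.38
tool_pos: [0.5937, -0.0758, 0.2369]
tool_rot: [0.0, -0.016, 1.0, -0.0]
force: [1.0, 0.6, 1.2]
opening: -0.003
finger_force: 0.6
```

```bash
python3 - <<'E'
from h import *
o=r.get_obs(); print(o['tool_pos'],o['tool_rot'].round(4),o['force'].round(1))
for n in('side',):
    snap(n,n+'10'); X=cloud(n,n+'10')
    P=X[(X[...,2]>.105)&(X[...,2]<.27)&(X[...,0]>.5)&(X[...,0]<.7)&(X[...,1]<-.0)&(X[...,1]>-.03)]
    for x in np.arange(.5,.68,.01):
        w=P[abs(P[:,0]-x)<.005]
        if len(w)>3: print(x.round(3),len(w),w[:,2].max().round(4))
E
```

```text
[ 0.59371062 -0.07579061  0.23692633] [ 5.000e-04 -1.630e-02  9.999e-01 -5.000e-04] [1.  0.6 1.2]
0.56 8 0.2073
0.57 58 0.213
0.58 70 0.2158
0.59 26 0.2143
0.6 17 0.1947
0.61 13 0.1615
0.62 6 0.1551
```

Request:
apply_moves([
  [0.052,0,0.02,0,0,0],
  [0.052,0,0.022,0,0,0],
  [0.048,0,0.028,0,0,0],
  [0.047,0,0.03,0,0,0],
  [0.043,0,0.034,0,0,0],
])

```text
clock: 22.85
tool_pos: [0.5474, -0.0776, 0.2097]
tool_rot: [0.001, -0.016, 1.0, -0.0]
force: [-0.0, -0.5, 1.8]
opening: 0.001
finger_force: 0.9
```

Request:
apply_moves([
  [0.042,0,0.037,0,0,0],
  [0.038,0,0.041,0,0,0],
  [0.036,0,0.043,0,0,0],
  [0.03,0,0.046,0,0,0],
  [0,0,0,0,0,0],
])

```text
clock: 23.27
tool_pos: [0.5167, -0.0788, 0.1747]
tool_rot: [-0.001, -0.016, 1.0, -0.0]
force: [0.5, -0.6, 2.0]
opening: -0.002
finger_force: 0.7
```

Request:
apply_moves([
  [0.028,0,0.045,0,0,0],
  [0.025,0,0.045,0,0,0],
  [0.02,0,0.04,0,0,0],
  [0.015,0,0.035,0,0,0],
  [0,0,0,0,0,0],
])

```text
clock: 23.68
tool_pos: [0.4995, -0.0795, 0.1415]
tool_rot: [-0.001, -0.016, 1.0, 0.0]
force: [0.1, -1.0, 1.4]
opening: -0.005
finger_force: 0.6
```

Request:
apply_moves([
  [0.005,0,0.02,0,0,0],
  [0.005,0,0.02,0,0,0],
  [0,0,0.015,0,0,0],
  [0,0,0.01,0,0,0],
  [0,0,0,0,0,0],
])

```text
clock: 24.1
tool_pos: [0.4978, -0.0797, 0.1288]
tool_rot: [-0.0, -0.016, 1.0, 0.0]
force: [-1.1, 0.3, 0.0]
opening: 0.001
finger_force: 0.0
```

Request:
apply_moves([
  [0,0,0.01,0,0,0],
  [0,0,0.005,0,0,0],
  [0,0,0.005,0,0,0],
  [0,0,0,0,0,0],
  [0,0,0,0,0,0],
])

```text
clock: 24.52
tool_pos: [0.4981, -0.0797, 0.1268]
tool_rot: [0.001, -0.016, 1.0, -0.001]
force: [-6.6, -0.1, 19.5]
opening: -0.0
finger_force: 9.8
```

```bash
python3 - <<'E'
from h import *
for n in('side',):
    snap(n,n+'11'); X=cloud(n,n+'11')
    P=X[(X[...,2]>.09)&(X[...,2]<.15)&(X[...,0]>.48)&(X[...,0]<.66)&(X[...,1]<-.005)&(X[...,1]>-.05)]
    print(np.polyfit(P[:,0],P[:,2],1),len(P),P[:,2].mean())
E
```

```text
[0.03246344 0.09282747] 688 0.11069597940794368
```

Request:
apply_moves([
  [0,0,-0.04,0,0,0],
  [0,0,-0.08,0,0,0],
  [0,0,-0.1,0,0,0],
  [0,0,0,0,0,0],
  [0,0,0,0,0,0],
])

```text
clock: 24.98
tool_pos: [0.4986, -0.0798, 0.1701]
tool_rot: [0.001, -0.016, 1.0, -0.0]
force: [0.3, -0.8, 0.4]
opening: -0.002
finger_force: 0.0
```

Request:
apply_moves([
  [0.06,-0.07,0,0,0,0],
  [0.08,-0.09,0,0,0,0],
  [0.08,-0.09,0,0,0,0],
  [0,0,0,0,0,0],
  [0,0,0,0,0,0],
])

```text
clock: 25.4
tool_pos: [0.4543, -0.1323, 0.1685]
tool_rot: [-0.001, -0.014, 1.0, -0.0]
force: [0.8, -0.2, 0.9]
opening: -0.003
finger_force: 0.0
```

```bash
python3 - <<'E'
from h import *
o=r.get_obs(); print(o['tool_pos'],o['tool_rot'].round(4),o['force'].round(1))
snap('side','side12'); X=cloud('side','side12')
P=X[(X[...,2]>.09)&(X[...,2]<.15)&(X[...,0]>.5)&(X[...,0]<.66)&(X[...,1]<-.005)&(X[...,1]>-.07)]
print(np.polyfit(P[:,0],P[:,2],1),len(P),P[:,2].mean())
snap('wrist','wrist12'); X=cloud('wrist','wrist12')
def B(n,x,y,h,z0,z1):
    P=X[(abs(X[...,0]-x)<h)&(abs(X[...,1]-y)<h)&(X[...,2]>z0)&(X[...,2]<z1)]
    print(n,len(P),P.mean(0).round(4),P.min(0).round(4),P.max(0).round(4)) if len(P) else print(n,0)
B('key',.455,-.127,.03,.066,.074); B('lip',.48,-.075,.03,.1,.12)
E
```

```text
[ 0.45431601 -0.13226306  0.16847219] [-9.000e-04 -1.430e-02  9.999e-01 -0.000e+00] [ 0.8 -0.2  0.9]
[-0.00282389  0.11382939] 822 0.11224466103384277
key 1033 [ 0.4568 -0.132   0.0696] [ 0.4451 -0.1445  0.066 ] [ 0.4699 -0.1189  0.0721]
lip 4924 [ 0.4903 -0.0761  0.1104] [ 0.4723 -0.105   0.1001] [ 0.51   -0.045   0.1127]
```

View pics/wrist12.png

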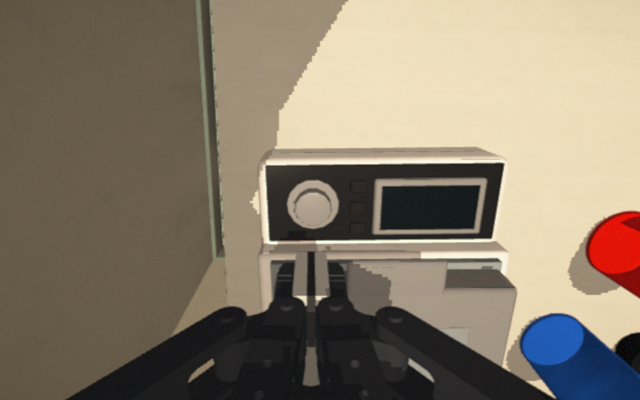

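Cover lies flat and shut; the start key is at wrist (313,204). Pressing it now.

Request:
apply_moves([
  [-0.006,0,0.08,0,0,0],
  [0,0,0.12,0,0,0],
  [0,0,0.12,0,0,0],
  [0,0,0.06,0,0,0],
  [0,0,0,0,0,0],
])

```text
clock: 25.92
tool_pos: [0.4559, -0.1296, 0.0909]
tool_rot: [-0.002, -0.017, 1.0, 0.001]
force: [0.3, -0.0, -0.5]
opening: -0.004
finger_force: 0.0
```

Request:
apply_moves([
  [0,0,0.012,0,0,0],
  [0,0,0.01,0,0,0],
  [0,0,0.01,0,0,0],
  [0,0,0,0,0,0],
])

```text
clock: 26.25
tool_pos: [0.4571, -0.131, 0.0873]
tool_rot: [0.0, -0.016, 1.0, -0.0]
force: [-0.2, -0.6, 0.1]
opening: 0.001
finger_force: 0.0
```

Request:
apply_moves([
  [0,0,0.01,0,0,0],
  [0,0,0.005,0,0,0],
  [0,0,0,0,0,0],
  [0,0,0,0,0,0],
])

```text
clock: 26.58
tool_pos: [0.4572, -0.131, 0.0842]
tool_rot: [0.001, -0.016, 1.0, -0.0]
force: [0.3, 0.4, 4.3]
opening: -0.003
finger_force: 1.9
```

Request:
apply_moves([
  [0,0,0.01,0,0,0],
  [0,0,0.01,0,0,0],
  [0,0,0,0,0,0],
])

```text
clock: 26.83
tool_pos: [0.4572, -0.131, 0.0809]
tool_rot: [0.001, -0.016, 1.0, -0.001]
force: [-3.5, 0.4, 17.8]
opening: 0.001
finger_force: 8.7
```

Request:
apply_moves([
  [0,0,0.006,0,0,0],
  [0,0,0.004,0,0,0],
  [0,0,0,0,0,0],
])

```text
clock: 27.08
tool_pos: [0.4573, -0.1311, 0.0806]
tool_rot: [0.001, -0.016, 1.0, -0.002]
force: [-9.5, 0.6, 44.5]
opening: -0.001
finger_force: 21.7
```

Request:
apply_moves([
  [0,0,-0.04,0,0,0],
  [0,0,-0.08,0,0,0],
  [0,0,-0.15,0,0,0],
  [0,0,-0.18,0,0,0],
  [0,0,-0.15,0,0,0],
])

```text
clock: 27.5
tool_pos: [0.4562, -0.1307, 0.1991]
tool_rot: [-0.001, -0.016, 1.0, 0.0]
force: [0.3, -1.5, 0.1]
opening: -0.003
finger_force: 0.0
```

Request:
apply_moves([
  [0,0,-0.08,0,0,0],
  [0,0,0,0,0,0],
  [0,0,0,0,0,0],
  [0,0,0,0,0,0],
  [0,0,0,0,0,0],
])

```text
clock: 27.92
tool_pos: [0.4559, -0.131, 0.2126]
tool_rot: [-0.001, -0.016, 1.0, 0.0]
force: [-0.3, -0.8, 0.6]
opening: 0.002
finger_force: 0.0
```

```bash
python3 - <<'E'
from h import *
o=r.get_obs(); print(o['clock'],o['tool_pos'],o['force'].round(1))
snap('wrist','wrist13'); X=cloud('wrist','wrist13')
def B(n,x,y,h,z0,z1):
    P=X[(abs(X[...,0]-x)<h)&(abs(X[...,1]-y)<h)&(X[...,2]>z0)&(X[...,2]<z1)]
    print(n,len(P),P.mean(0).round(4),P.min(0).round(4),P.max(0).round(4)) if len(P) else print(n,0)
B('key',.4572,-.131,.008,.05,.08); B('lip',.48,-.075,.03,.1,.14)
snap('side','side13'); X=cloud('side','side13')
B('cover',.57,-.03,.02,.09,.2); B('cap',.513,.265,.02,.11,.125); B('redcap',.506,.156,.02,.11,.125); B('blue',.611,.12,.02,.11,.125);B('spare',.726,.168,.03,.017,.028)
E
```

```text
27.9167 [ 0.45585351 -0.13104411  0.21255816] [-0.3 -0.8  0.6]
key 381 [ 0.457  -0.131   0.0699] [ 0.4492 -0.139   0.0676] [ 0.4651 -0.123   0.0717]
lip 3673 [ 0.4914 -0.0761  0.1106] [ 0.4725 -0.105   0.1008] [ 0.51   -0.045   0.1131]
cover 156 [ 0.5699 -0.0293  0.1122] [ 0.5503 -0.05    0.1082] [ 0.5899 -0.0102  0.1161]
cap 181 [0.5093 0.266  0.1183] [0.494  0.2476 0.1101] [0.5285 0.2815 0.1225]
redcap 162 [0.5038 0.157  0.1183] [0.4888 0.1378 0.11  ] [0.5224 0.1728 0.1227]
blue 135 [0.6117 0.12   0.1184] [0.5965 0.1021 0.1107] [0.63   0.1349 0.1224]
spare 146 [0.7257 0.1685 0.0233] [0.7074 0.1463 0.0171] [0.7476 0.1868 0.028 ]
```

View pics/side13.png

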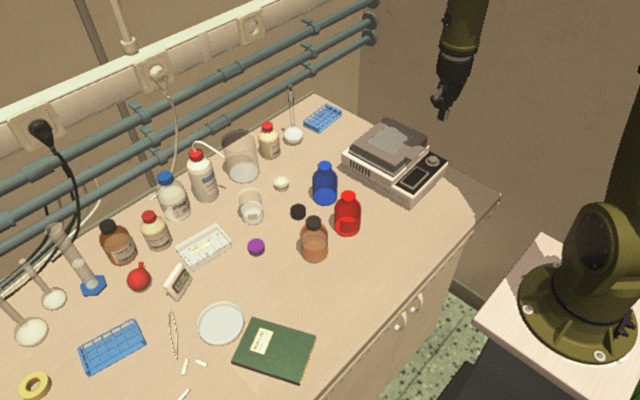

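The final picture shows the cover shut at (395,150), the key up at (432,160), the bottle upright at (314,240), and everything else where it was.

```bash
python3 -c "
from cell import r
print(r.close_job())"
```

```text
the job is handed in; nothing more can be done
None
```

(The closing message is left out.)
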